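Slide the long spotting tile over the edge of its stand and lay it out

TASK

Get the spotting tile ready for a drop test: slide the longer of the two white tiles forward in its bay until its end sticks out well over the open front edge of the wooden stand, far enough to be gripped but still lying flat on the stand, then grip it by that end and lay it flat in the middle of the cork mat, lengthwise along the mat. Let go of it, and leave the short tile where it lies.

Things in the scene. Friction and masses are not known exactly. Their poses are not given: they have to be found in the camera images.
- long_tile_center (a point): centre (half-way up) of the long tile: loose white ceramic, 120 (x) x 50 (y) x 7 mm (z up), 2 rows of 5 wells, about 85 g. Lies flat in a bay, x along the stand's x, front end 5-20 mm inside the front edge, no room for fingers at its sides. Slides if pushed at its rear end; tips if over 60 mm stick out. With 40 mm out, grip it from above across its 50 mm width, just in front of the stand.
- short_tile_center (a point): centre (half-way up) of the short tile: the same white ceramic, 80 x 50 x 7 mm, two rows of three wells; lies in the other bay and stays there
- tile_stand: wooden stand, fixed, 198 (x) x 134 (y) x 45 mm high; origin under its centre, on the worktop. Its x points away from the open front edge (at x = -99 mm, facing the robot). Two bays 54 mm wide centred at y = +32 and -32 mm; flat floor 35 mm up, flush with the front edge; side walls rise to 45 mm. Inner face of the closed rear wall at x = +91 mm: 50-65 mm of free bay behind the long tile.
- cork_mat: cork bench mat, fixed, 220 (x) x 160 (y) x 4 mm thick, its origin under its centre at the level of the worktop; its x is its long direction. It lies flat to the right of the stand.
There are look-alikes about, which are no part of the job. Leave any green or pink look-alike of the part that bears long_tile_center alone.

How it is judged:
By the outcome, as a careful person would: the job done as asked, in the order asked, and still so for the second after the job is handed in, with the robot touching nothing.
It also fails if it takes over 58 s, if anything falls off the work surface, if the arm or the gripper's body presses on something with over 40 N, if the wrist force passes 120 N, or if a joint passes its speed limit or range.

ROBOT

A 6-joint arm with a two-finger parallel gripper is mounted at the origin on the work surface; the furniture and walls round the work are solid. World frame = base frame: x ahead of the robot, y to its left, z up, the work surface at z = 0. Lengths are in m, angles in rad, forces in N, time in s.
With the tool pointing down it reaches from about 0.375 to 0.925 m from the base axis. Payload 5.7 kg.
Tool frame: the origin (TCP) lies at the centre of the arm's flange, where the gripper is bolted on; the fingertips stand nose_length ahead of it and the grasp point (between the pads) lies 155 mm ahead of it (nose_length is the distance from the TCP to the fingertips, in m); z points along the fingers, y is the line along which they close (so a half turn about z gives the same grasp; the last joint's range is limited). The gripper opens to 85 mm and grips with 20 to 120 N. Pads are 22 mm wide; open, the fingers measure 114 mm over their backs; the gripper's body (76 mm by 85 mm) begins 54 mm behind the grasp point. The pads swing forward as they close: fully open they stand 13 mm farther back than shut.
Start: joints at [-1.215, 0.359, 1.51, -0, 1.272, -0.115], TCP at [0.272, -0.535, 0.405] pointing down, gripper open.
Joint ranges: [-2.97, 2.97], [-1.01, 2.36], [0.21, 2.38], [-0.96, 4.11], [0.2, 2.71], [-2.98, 2.98]. Speed limits (rad/s): [2.39, 2.39, 3.14, 3.14, 3.14, 3.14].

INTERFACE

Orientations are given as a rotation vector (axis times angle).
In Python, from cell import sense, grab_frame, hand_in, nose_length gives the robot as it stands. The module is installed in compiled form; this text tells all that it offers.
- The arm moves only by the tool play_rows, never from a script. Its arguments are lists of equal length, an entry for each row: "hand": the closure, from 0 (fully open) to 1 (shut); "offset": the shift along the world's x, y, z as a fraction of full scale, a list of three; "twist": the turn about the world's z as a fraction of full scale. In form: {"hand": [hand, ...], "offset": [[x, y, z], ...], "twist": [twist, ...]}. A call has 1 to 12 rows; each row shifts and turns the commanded pose from where the row before left it; what a row does not reach is not made up. Full scale, the value 1, is 20 mm for a shift and 0.08 rad for a turn. A row lasts 1/12 s, in which the tool goes at most 41.7 mm and 7.16 degrees, less where a joint would pass 70% of its speed; a pose out of reach is approached as far as the arm can. A call with a number of a shift or a turn outside -1 to 1 is refused whole. A call with a gripper value outside its range is refused whole. The fingers move at their own pace and stop on an object; the grip force is fixed at half the most. Time passes only in rows, so rows that do not move let the fingers close. It gives the time, the measured TCP pose, the force, the opening and the grip force at its end, in the units of the state.
- sense(): the state, without advancing time (a new reading comes with each control period).
- grab_frame(name): name is "side" or "top"; returns a dict with "pixels" (384x512x3 uint8, blue, green, red), "fx", "fy", "cx", "cy" (pixels), "rvec" (rotation vector, rad) and "tvec" (3), from world to camera coordinates, as OpenCV has them. Camera axes: x right, y down, z forward; pixel columns grow to the right and rows downward; lengths in m; the calibration is good to about 2 mm. A picture is of the moment at which its call begins. There is no depth.
- hand_in(): hands the job in; it is judged then, once.
The state is a dict: "clock": time; "qpos": joint angles; "joint_vel": joint speeds; "effort": joint torques, N m; "ee_pos": TCP position; "eef_rot": TCP orientation; "ft_force": force on the tool from outside, world axes, zero at the start; "moment": the same for the moment, N m; "width": opening from 0.0 (shut) to 1.0 (fully open); "grip_force": force on a finger pad.
Only numpy, scipy, OpenCV 4.12 (cv2) and the standard library are available. Lean on these libraries where they do the work, as an engineer would, in place of code of your own. Each camera call takes 0.05 s, during which the arm holds its last target. There are 200 camera calls.

## Working session

There is one attempt and no reset: what is moved stays moved. The work goes in short steps, Python scripts to look and compute and a tool call to move; the robot and the scene stay as the last step left them, time stands still between calls to the robot, and variables do not carry over. Pictures are saved under pics/ and viewed, at most 10 in all, crops included, and the job is handed in when it is done.

Besides the shell and the picture viewer there is one more tool, called after ">>>" as a command line: name --pt "numbers of a row" for each row, then --argument value for the rest. play_rows: Moves the arm, as the interface text tells. Its arguments: {"type":"object","properties":{"hand":{"type":"array","items":{"type":"number"}},"offset":{"type":"array","items":{"type":"array","items":{"type":"number","minimum":-1,"maximum":1}}},"twist":{"type":"array","items":{"type":"number","minimum":-1,"maximum":1}}},"required":["hand","offset","twist"]}

```bash
mkdir -p pics; cat > h.py <<'E'
import numpy as np, cv2
from cell import *
def ray(f,u,v):
    R=cv2.Rodrigues(np.array(f["rvec"],float))[0];t=np.array(f["tvec"],float).ravel()
    d=R.T@np.array([(u-f["cx"])/f["fx"],(v-f["cy"])/f["fy"],1]);return -R.T@t,d
def onz(f,u,v,z):
    o,d=ray(f,u,v);return o+d*(z-o[2])/d[2]
def tri(fa,a,fb,b):
    o1,d1=ray(fa,*a);o2,d2=ray(fb,*b);d1/=np.linalg.norm(d1);d2/=np.linalg.norm(d2)
    s=np.linalg.lstsq(np.c_[d1,-d2],o2-o1,rcond=None)[0];p,q=o1+s[0]*d1,o2+s[1]*d2
    return (p+q)/2,np.linalg.norm(p-q)
E
python3 - <<'E'
from h import *
import pickle
s=sense();print(s["ee_pos"],s["eef_rot"],s["width"],nose_length if not callable(nose_length) else nose_length())
for n in("side","top"):
    f=grab_frame(n);pickle.dump(f,open(n+".pkl","wb"));cv2.imwrite(f"pics/{n}0.png",f["pixels"]);o,d=ray(f,256,192);print(n,o,d,f["fx"])
E
```

```text
[ 0.27201818 -0.53439476  0.4038636 ] [-3.05322568e+00 -7.32275244e-01  3.39261065e-04] 0.9992221233955922 0.1734
side [0.14933785 1.39156222 0.71831997] [ 0.19078434 -0.86575813 -0.46293009] 360.30282627719265
top [0.18426318 0.11935313 1.71823771] [ 0.16174977  0.00767075 -0.98688491] 414.5876744003374
```

View pics/side0.png

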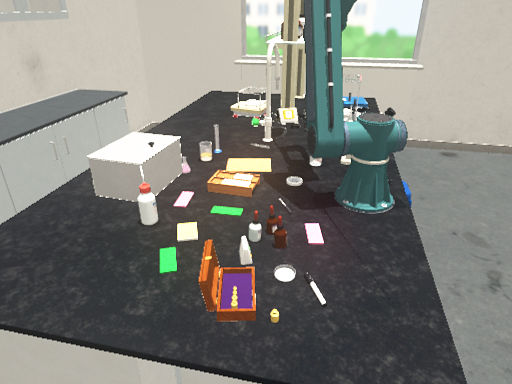

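View pics/top0.png

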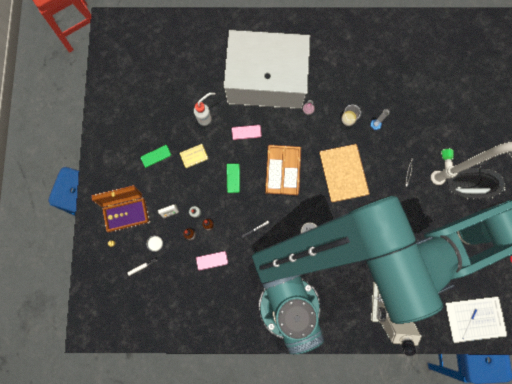

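The top view shows the stand at about (283,170), with the long tile in the left bay at (275,174) and the short one at (291,178). The mat is at (344,173). In the side view the stand is at (234,183) and the mat at (249,165). Next I'll measure both.

```bash
python3 - <<'E'
from h import *
import pickle
T=pickle.load(open("top.pkl","rb"));S=pickle.load(open("side.pkl","rb"))
a=cv2.resize(T["pixels"][135:210,255:380],None,fx=6.4,fy=6.4,interpolation=cv2.INTER_CUBIC)
cv2.imwrite("pics/topc.png",a[:,:800])
b=cv2.resize(S["pixels"][150:202,195:285],None,fx=8.8,fy=8.8,interpolation=cv2.INTER_CUBIC)
cv2.imwrite("pics/sidec.png",b)
h=cv2.cvtColor(T["pixels"],cv2.COLOR_BGR2HSV)
def blobs(m,lo,hi,box,z):
    x0,y0,x1,y1=box;k=cv2.inRange(m[y0:y1,x0:x1],lo,hi)
    for c in cv2.findContours(k,cv2.RETR_EXTERNAL,cv2.CHAIN_APPROX_NONE)[0]:
        if cv2.contourArea(c)>60:
            r=cv2.boxPoints(cv2.minAreaRect(c))+[x0,y0]
            print("area",cv2.contourArea(c));P=np.array([onz(T,*q,z)[:2] for q in r]);print(r.round(1).tolist(),P.round(3).tolist(),"c",P.mean(0).round(4))
print("white");blobs(h,(0,0,150),(180,70,255),(262,140,305,200),.042)
print("mat");blobs(h,(8,70,120),(25,255,255),(312,140,375,210),.004)
print("stand");blobs(h,(0,60,50),(25,255,255),(258,138,306,202),.045)
E
```

```text
white
area 220.5
[[284.0, 168.0], [297.0, 168.0], [297.0, 187.0], [284.0, 187.0]] [[0.56, 0.017], [0.56, -0.037], [0.48, -0.036], [0.48, 0.017]] c [ 0.5197 -0.0097]
area 334.0
[[267.5, 187.8], [269.2, 158.8], [282.1, 159.5], [280.4, 188.6]] [[0.476, 0.085], [0.599, 0.078], [0.596, 0.024], [0.473, 0.032]] c [0.5361 0.0547]
mat
area 1977.5
[[318.4, 151.0], [356.7, 141.8], [369.2, 194.0], [330.9, 203.2]] [[0.642, -0.133], [0.683, -0.298], [0.457, -0.341], [0.418, -0.179]] c [ 0.5499 -0.2377]
stand
area 1653.5
[[264.2, 193.9], [266.7, 143.5], [301.5, 145.3], [299.0, 195.7]] [[0.451, 0.099], [0.664, 0.088], [0.656, -0.057], [0.443, -0.043]] c [0.5534 0.0215]
```

View pics/topc.png

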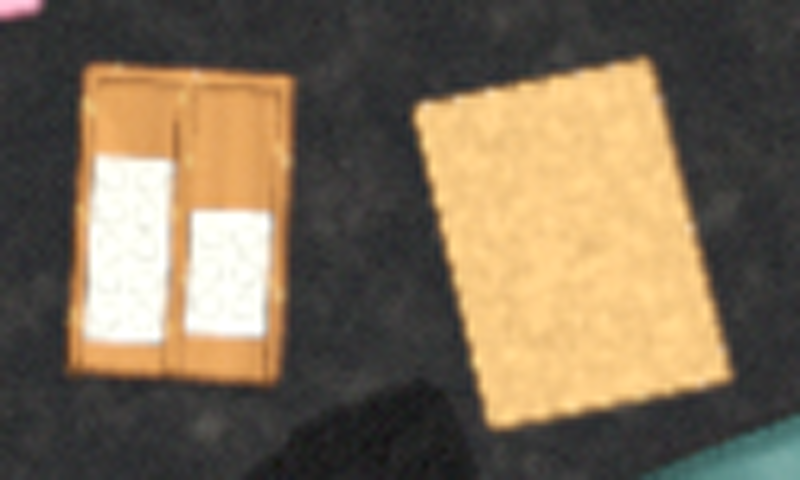

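View pics/sidec.png

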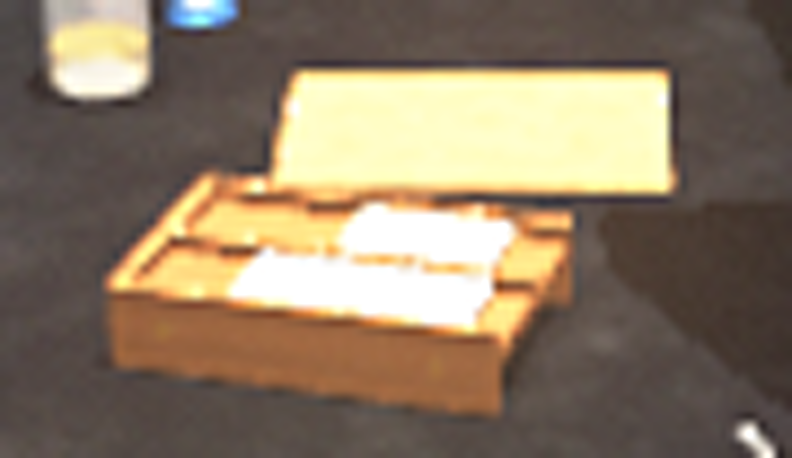

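The top crop shows the stand corners at (88,65), (296,76), (279,384) and (68,374). The long tile's corners are (94,156), (175,158), (165,343) and (84,341), and the mat's are (415,105), (653,58), (735,380) and (490,428). The side crop shows the matching stand top corners and the tile ends.

```bash
python3 - <<'E'
from h import *
import pickle
T=pickle.load(open("top.pkl","rb"));S=pickle.load(open("side.pkl","rb"))
t=lambda x,y:((x+.5)/6.4-.5+255,(y+.5)/6.4-.5+135)
s=lambda x,y:((x+.5)/8.8-.5+195,(y+.5)/8.8-.5+150)
for n,a,b in [("standRL",(88,65),(108,290)),("standRR",(296,76),(210,175)),("standFR?",(280,378),(572,213)),("standFL?",(69,368),(500,338)),("longRR",(175,158),(258,250)),("longFR",(165,343),(497,272)),("shortRR",(270,210),(365,205)),("matRL",(415,105),(275,188)),("matRR",(653,58),(292,70)),("matFR",(735,380),(668,72)),("matFL",(490,428),(674,192))]:
    p,e=tri(T,t(*a),S,s(*b));print(n,p.round(4),round(e,4))
L=np.array([onz(T,*t(*q),.042)[:2] for q in [(94,156),(175,158),(165,343),(84,341)]]);print("long",L.round(4).tolist(),L.mean(0))
Q=np.array([onz(T,*t(*q),.004)[:2] for q in [(415,105),(653,58),(735,380),(490,428)]]);print("mat",Q.round(4).tolist(),Q.mean(0))
for P in(L,Q):
    d=(P[0]+P[1]-P[2]-P[3])/2;print(np.linalg.norm(d),np.arctan2(d[1],d[0]))
R=np.array([onz(T,*t(*q),.045)[:2] for q in [(88,65),(296,76)]]);print("rear",R)
F=np.array([onz(T,*t(*q),0)[:2] for q in [(279,384),(68,374)]]);print("frontbase",F)
E
```

```text
standRL [0.6572 0.0804 0.0396] 0.0053
standRR [ 0.6485 -0.055   0.0429] 0.0058
standFR? [ 0.45   -0.0406  0.0463] 0.0029
standFL? [0.4569 0.0938 0.0412] 0.0038
longRR [0.596  0.0247 0.0411] 0.0019
longFR [0.4725 0.0324 0.0453] 0.0036
shortRR [ 0.5592 -0.0366  0.0424] 0.0057
matRL [ 6.401e-01 -1.385e-01 -4.000e-04] 0.0066
matRR [ 0.6741 -0.2971  0.0033] 0.0012
matFR [ 0.4552 -0.3418  0.0031] 0.0037
matFL [ 0.4234 -0.1818 -0.0016] 0.0054
long [[0.5981, 0.0774], [0.5967, 0.0249], [0.4749, 0.0325], [0.4762, 0.0844]] [0.53649259 0.05479374]
mat [[0.6423, -0.1373], [0.6745, -0.2968], [0.4569, -0.3414], [0.4253, -0.1806]] [ 0.54974429 -0.23902507]
0.1220873160352078 -0.059542672394635836
0.22167226765437217 0.1994330614086654
rear [[ 0.65834763  0.0811558 ]
 [ 0.65083587 -0.0542422 ]]
frontbase [[ 0.45491975 -0.0441082 ]
 [ 0.46155979  0.0940753 ]]
```

>>> play_rows --hand '[1, 1, 1, 1, 1, 1, 1, 1, 1, 1, 1, 1]' --pt "0.583 0.97 0" --pt "0.583 0.97 0" --pt "0.583 0.97 0" --pt "0.583 0.97 0" --pt "0.583 0.97 0" --pt "0.583 0.97 0" --pt "0.583 0.97 0" --pt "0.583 0.97 0" --pt "0.583 0.97 0" --pt "0.583 0.97 0" --pt "0.583 0.97 0" --pt "0.583 0.97 0" --twist '[-0.22, -0.22, -0.22, -0.22, -0.22, -0.22, -0.22, -0.22, -0.22, -0.22, -0.22, -0.22]'

```text
clock: 1.1
ee_pos: [0.4123, -0.3007, 0.4043]
eef_rot: [-3.115, -0.405, 0.001]
ft_force: [0.1, 0.2, 0.1]
width: -0.0
grip_force: 0.0
```

>>> play_rows --hand '[1, 1, 1, 1, 1, 1, 1, 1, 1, 1, 1, 1]' --pt "0.583 0.97 0" --pt "0.583 0.97 0" --pt "0.583 0.97 0" --pt "0.583 0.97 0" --pt "0.583 0.97 0" --pt "0.583 0.97 0" --pt "0.583 0.97 0" --pt "0.583 0.97 0" --pt "0.583 0.97 0" --pt "0.583 0.97 0" --pt "0.583 0.97 0" --pt "0.583 0.97 0" --twist '[-0.22, -0.22, -0.22, -0.22, -0.22, -0.22, -0.22, -0.22, -0.22, -0.22, -0.22, -0.22]'

```text
clock: 2.1
ee_pos: [0.5522, -0.068, 0.4043]
eef_rot: [-3.14, -0.075, 0.001]
ft_force: [0.0, -0.9, -0.9]
width: -0.002
grip_force: 0.0
```

>>> play_rows --hand '[1, 1, 1, 1, 1, 1, 1, 1, 1, 1, 1, 1]' --pt "0.583 0.97 0" --pt "0.583 0.97 0" --pt "0.583 0.97 0" --pt "0.583 0.97 0" --pt "0.583 0.97 0" --pt "0.583 0.97 0" --pt "0 0 -1" --pt "0 0 -1" --pt "0 0 -1" --pt "0 0 -1" --pt "0 0 -1" --pt "0 0 0" --twist '[-0.22, -0.22, -0.22, -0.22, -0.22, -0.22, 0, 0, 0, 0, 0, 0]'

```text
clock: 3.1
ee_pos: [0.6199, 0.0474, 0.3003]
eef_rot: [-3.14, 0.09, 0.013]
ft_force: [-0.6, -0.8, 0.3]
width: -0.001
grip_force: 0.0
```

```bash
python3 - <<'E'
from h import *
s=sense();R=cv2.Rodrigues(np.array(s["eef_rot"]))[0];print(s["clock"],s["ee_pos"],s["ft_force"],s["width"],R.round(4))
E
```

```text
3.1 [0.61991383 0.04739212 0.30025548] [-0.59712368 -0.76879269  0.31184999] -0.0011151600822927848 [[ 9.983e-01 -5.700e-02 -8.100e-03]
 [-5.700e-02 -9.984e-01  3.000e-04]
 [-8.100e-03  1.000e-04 -1.000e+00]]
```

>>> play_rows --hand '[1, 1, 1, 1, 1, 1, 1, 1]' --pt "0.1 0.08 -0.6" --pt "0 0 -0.7" --pt "0 0 -0.7" --pt "0 0 -0.7" --pt "0 0 -0.7" --pt "0 0 -0.5" --pt "0 0 0" --pt "0 0 0" --twist '[0, 0, 0, 0, 0, 0, 0, 0]'

```text
clock: 3.77
ee_pos: [0.6242, 0.0489, 0.2267]
eef_rot: [-3.14, 0.09, 0.0]
ft_force: [0.1, 0.2, 0.7]
width: -0.003
grip_force: 0.0
```

```bash
python3 - <<'E'
from h import *
S=grab_frame("side")["pixels"][140:200,190:290];T=grab_frame("top")["pixels"][135:195,245:325]
a=cv2.resize(S,(800,480),interpolation=cv2.INTER_CUBIC);cv2.imwrite("pics/s1.png",a)
E
```

```text
(no output)
```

View pics/s1.png

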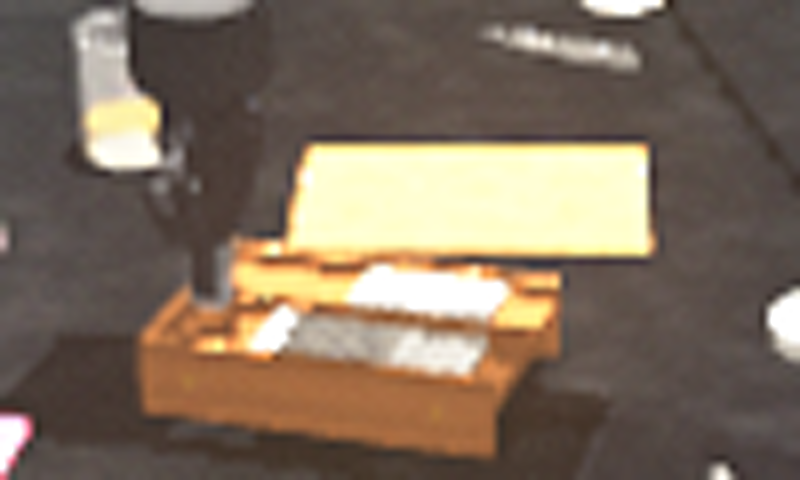

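The side crop shows the closed fingertips at (210,300), over the free floor behind the long tile, whose rear end is at (262,340). I'll lower them to just above the floor.

>>> play_rows --hand '[1, 1, 1, 1, 1, 1]' --pt "0 0 -0.2" --pt "0 0 -0.2" --pt "0 0 -0.2" --pt "0 0 -0.1" --pt "0 0 -0.05" --pt "0 0 0" --twist '[0, 0, 0, 0, 0, 0]'

```text
clock: 4.37
ee_pos: [0.6238, 0.0489, 0.2112]
eef_rot: [-3.14, 0.09, 0.001]
ft_force: [1.0, 1.1, -0.1]
width: -0.004
grip_force: 0.0
```

>>> play_rows --hand '[1, 1, 1, 1, 1, 1, 1, 1, 1, 1, 1, 1]' --pt "-0.25 0.014 0" --pt "-0.25 0.014 0" --pt "-0.25 0.014 0" --pt "-0.25 0.014 0" --pt "-0.25 0.014 0" --pt "-0.25 0.014 0" --pt "-0.25 0.014 0" --pt "-0.25 0.014 0" --pt "-0.25 0.014 0" --pt "-0.25 0.014 0" --pt "-0.25 0.014 0" --pt "0 0 0" --twist '[0, 0, 0, 0, 0, 0, 0, 0, 0, 0, 0, 0]'

```text
clock: 5.37
ee_pos: [0.5677, 0.0521, 0.2116]
eef_rot: [-3.14, 0.09, 0.002]
ft_force: [0.3, 0.5, -0.6]
width: 0.001
grip_force: 0.0
```

```bash
python3 - <<'E'
from h import *
s=grab_frame("side");S=s["pixels"][140:200,190:290];T=grab_frame("top");t=T["pixels"][135:215,235:335]
import pickle;pickle.dump((s,T),open("p2.pkl","wb"))
a=cv2.resize(S,(600,360),interpolation=cv2.INTER_CUBIC);b=cv2.resize(t[20:60],(600,240),interpolation=cv2.INTER_CUBIC);cv2.imwrite("pics/s2.png",np.vstack([a,b]))
E
```

```text
(no output)
```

View pics/s2.png

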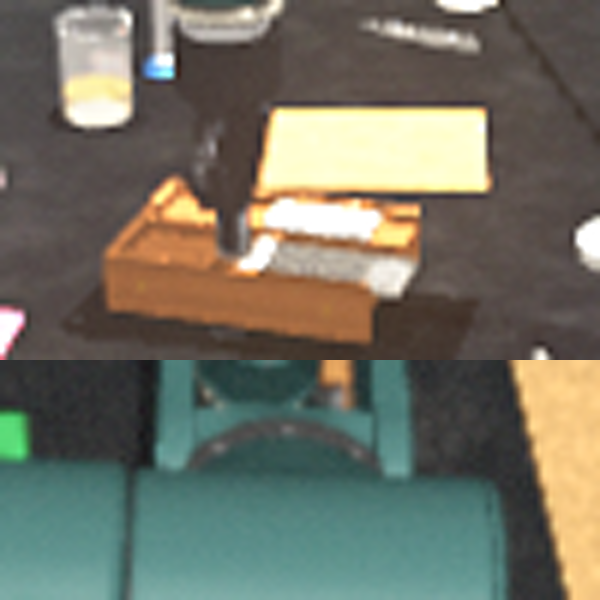

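The tile is sliding. In the side crop its front end now runs from (418,253) to (403,290), and the top view is blocked by the arm. I'll measure how far it sticks out.

```bash
python3 - <<'E'
from h import *
import pickle
S,T=pickle.load(open("p2.pkl","rb"))
for x,y in[(418,254),(403,290)]:
    p=onz(S,(x+.5)/6-.5+190,(y+.5)/6-.5+140,.042);print(p)
    print("along stand", (p[:2]-[.5557,.0189])@[.9984,-.057])
E
```

```text
[0.43448785 0.03259161 0.042     ]
along stand -0.12179862814051562
[0.43287392 0.09035452 0.042     ]
along stand -0.12670246487482326
```

>>> play_rows --hand '[1, 1, 1, 1, 1, 1, 1, 1]' --pt "-0.2 0.011 0" --pt "-0.2 0.011 0" --pt "-0.2 0.011 0" --pt "-0.2 0.011 0" --pt "-0.1 0.006 0" --pt "0 0 0" --pt "0.25 0 0" --pt "0 0 0" --twist '[0, 0, 0, 0, 0, 0, 0, 0]'

```text
clock: 6.13
ee_pos: [0.5568, 0.0529, 0.2117]
eef_rot: [-3.14, 0.09, -0.001]
ft_force: [0.9, -0.3, -0.4]
width: 0.001
grip_force: 0.0
```

>>> play_rows --hand '[1, 1, 0.4, 0.4, 0.4, 0.4, 0.4, 0.4, 0.4, 0.4]' --pt "0 0 1" --pt "0 0 1" --pt "0 0 1" --pt "0 0 1" --pt "-0.5 -1 0" --pt "-0.5 -1 0" --pt "-0.5 -1 0" --pt "-0.5 -1 0" --pt "-0.5 -1 0" --pt "0 0 0" --twist '[0, 0, 0, 0, 0, 0, 0, 0, 0, 0]'

```text
clock: 6.97
ee_pos: [0.5045, -0.0494, 0.2915]
eef_rot: [3.139, -0.093, -0.003]
ft_force: [-0.1, -0.9, 0.5]
width: 0.598
grip_force: 0.0
```

```bash
python3 - <<'E'
from h import *
import pickle
s=grab_frame("side");S=s["pixels"][140:200,190:290];T=grab_frame("top");t=T["pixels"][135:215,235:335]
pickle.dump((s,T),open("p3.pkl","wb"))
a=cv2.resize(S,(600,360),interpolation=cv2.INTER_CUBIC);b=cv2.resize(t[20:60],(600,240),interpolation=cv2.INTER_CUBIC);cv2.imwrite("pics/s3.png",np.vstack([a,b]))
E
```

```text
(no output)
```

View pics/s3.png

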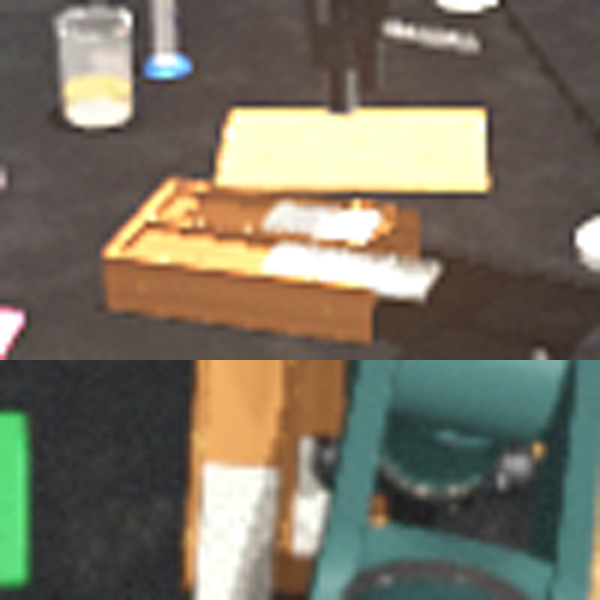

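The tile lies flat with its front end at about (440,262)–(430,298) in the side crop. In the top crop its rear end is at (200–278,465). I'll measure it, then touch the mat lightly with the fingers at grip width to get the true fingertip reach.

```bash
python3 - <<'E'
from h import *
import pickle
S,T=pickle.load(open("p3.pkl","rb"))
h=cv2.cvtColor(T["pixels"],cv2.COLOR_BGR2HSV);x0,y0,x1,y1=262,165,284,215
k=cv2.inRange(h[y0:y1,x0:x1],(0,0,110),(180,75,255))
c=max(cv2.findContours(k,cv2.RETR_EXTERNAL,cv2.CHAIN_APPROX_NONE)[0],key=cv2.contourArea)
r=cv2.boxPoints(cv2.minAreaRect(c))+[x0,y0];P=np.array([onz(T,*q,.042)[:2] for q in r])
print(r.round(1).tolist(),P.round(4).tolist(),P.mean(0));print([((p-[.5557,.0189])@[.9984,-.057]).round(4) for p in P])
for x,y in[(441,262),(428,298)]:
    p=onz(S,(x+.5)/6-.5+190,(y+.5)/6-.5+140,.042);print(p,(p[:2]-[.5557,.0189])@[.9984,-.057])
E
```

```text
[[265.7, 200.9], [268.5, 171.7], [281.2, 172.9], [278.4, 202.1]] [[0.4223, 0.0926], [0.5441, 0.0808], [0.539, 0.0284], [0.4173, 0.0409]] [0.48067797 0.06069101]
[np.float64(-0.1374), np.float64(-0.0151), np.float64(-0.0172), np.float64(-0.1394)]
[0.41587966 0.0418059  0.042     ] -0.14090226306464673
[0.41354252 0.09855346 0.042     ] -0.1464702738321753
```

>>> play_rows --hand '[0.4, 0.4, 0.4, 0.4, 0.4, 0.4, 0.4, 0.4, 0.4, 0.4, 0.4, 0.4]' --pt "0 -1 0" --pt "0 -1 0" --pt "0 -1 0" --pt "0 -1 0" --pt "0 -1 0" --pt "0 -1 0" --pt "0 -1 0" --pt "0 -1 0" --pt "0 -1 0" --pt "0 0 -1" --pt "0 0 -1" --pt "0 0 -1" --twist '[0.35, 0.35, 0.35, 0.35, 0.35, 0.35, 0.35, 0.35, 0.35, 0, 0, 0]'

```text
clock: 8.07
ee_pos: [0.5071, -0.227, 0.2312]
eef_rot: [3.126, 0.305, 0.003]
ft_force: [-0.2, 1.6, -0.8]
width: 0.6
grip_force: 0.0
```

>>> play_rows --hand '[0.4, 0.4, 0.4, 0.4, 0.4]' --pt "0 0 -1" --pt "0 0 -0.6" --pt "0 0 -0.3" --pt "0 0 0" --pt "0 0 0" --twist '[0, 0, 0, 0, 0]'

```text
clock: 8.48
ee_pos: [0.5065, -0.2267, 0.1937]
eef_rot: [-3.126, -0.306, 0.0]
ft_force: [0.7, 0.7, 0.6]
width: 0.602
grip_force: 0.0
```

>>> play_rows --hand '[0.4, 0.4, 0.4, 0.4, 0.4, 0.4]' --pt "0 0 -0.3" --pt "0 0 -0.2" --pt "0 0 -0.15" --pt "0 0 -0.1" --pt "0 0 0" --pt "0 0 0" --twist '[0, 0, 0, 0, 0, 0]'

```text
clock: 8.98
ee_pos: [0.5059, -0.2271, 0.1787]
eef_rot: [-3.127, -0.305, 0.0]
ft_force: [-0.2, -0.3, -0.3]
width: 0.601
grip_force: 0.0
```

>>> play_rows --hand '[0.4, 0.4, 0.4]' --pt "0 0 -0.1" --pt "0 0 0" --pt "0 0 0" --twist '[0, 0, 0]'

```text
clock: 9.23
ee_pos: [0.5059, -0.2271, 0.1767]
eef_rot: [-3.127, -0.305, -0.0]
ft_force: [0.2, 0.1, -0.1]
width: 0.595
grip_force: 0.0
```

>>> play_rows --hand '[0.4, 0.4, 0.4]' --pt "0 0 -0.1" --pt "0 0 0" --pt "0 0 0" --twist '[0, 0, 0]'

```text
clock: 9.48
ee_pos: [0.5059, -0.227, 0.1746]
eef_rot: [-3.126, -0.306, 0.0]
ft_force: [0.0, -0.5, 0.9]
width: 0.603
grip_force: 0.0
```

>>> play_rows --hand '[0.4, 0.4, 0.4]' --pt "0 0 -0.1" --pt "0 0 0" --pt "0 0 0" --twist '[0, 0, 0]'

```text
clock: 9.73
ee_pos: [0.506, -0.227, 0.1741]
eef_rot: [3.126, 0.306, 0.001]
ft_force: [-3.5, 0.7, 16.4]
width: 0.599
grip_force: 8.2
```

>>> play_rows --hand '[0.4, 0.4, 0.4]' --pt "0 0 -0.08" --pt "0 0 0" --pt "0 0 0" --twist '[0, 0, 0]'

```text
clock: 9.98
ee_pos: [0.5059, -0.227, 0.1741]
eef_rot: [3.126, 0.306, 0.001]
ft_force: [-7.0, 3.6, 32.4]
width: 0.598
grip_force: 16.5
```

Contact is at TCP z ≈ 0.174, so the fingertips reach 170 mm at grip width. Now I'll move to the grip pose.

>>> play_rows --hand '[0.4, 0.4, 0.4, 0.4, 0.4, 0, 0, 0, 0, 0, 0, 0]' --pt "0 0 0.4" --pt "0 0 1" --pt "0 0 1" --pt "0 0 1" --pt "0 0 1" --pt "0 0 1" --pt "-0.22 0.96 0" --pt "-0.22 0.96 0" --pt "-0.22 0.96 0" --pt "-0.22 0.96 0" --pt "-0.22 0.96 0" --pt "-0.22 0.96 0" --twist '[0, 0, 0, 0, 0, 0, -0.21, -0.21, -0.21, -0.21, -0.21, -0.21]'

```text
clock: 10.98
ee_pos: [0.4792, -0.111, 0.2791]
eef_rot: [-3.138, -0.146, -0.0]
ft_force: [0.3, 0.4, -1.1]
width: 1.001
grip_force: 0.0
```

>>> play_rows --hand '[0, 0, 0, 0, 0, 0, 0, 0, 0, 0, 0]' --pt "-0.22 0.96 0" --pt "-0.22 0.96 0" --pt "-0.22 0.96 0" --pt "-0.22 0.96 0" --pt "-0.22 0.96 0" --pt "-0.22 0.96 0" --pt "-0.22 0.96 0" --pt "-0.22 0.96 0" --pt "-0.22 0.96 0" --pt "0 0 0" --pt "0 0 0" --twist '[-0.21, -0.21, -0.21, -0.21, -0.21, -0.21, -0.21, -0.21, -0.21, 0, 0]'

```text
clock: 11.9
ee_pos: [0.4397, 0.0615, 0.2791]
eef_rot: [3.14, -0.086, 0.0]
ft_force: [0.0, -0.5, 0.2]
width: 0.996
grip_force: 0.0
```

>>> play_rows --hand '[0, 0, 0, 0, 0, 0, 0, 0]' --pt "0 0 -0.8" --pt "0 0 -0.8" --pt "0 0 -0.8" --pt "0 0 -0.6" --pt "0 0 -0.4" --pt "0 0 -0.25" --pt "0 0 0" --pt "0 0 0" --twist '[0, 0, 0, 0, 0, 0, 0, 0]'

```text
clock: 12.57
ee_pos: [0.4402, 0.0606, 0.2062]
eef_rot: [-3.14, 0.09, -0.0]
ft_force: [-0.0, -0.1, -0.2]
width: 1.0
grip_force: 0.0
```

```bash
python3 - <<'E'
from h import *
import pickle
s=grab_frame("side");S=s["pixels"][140:200,200:300]
cv2.imwrite("pics/s4.png",cv2.resize(S,(800,480),interpolation=cv2.INTER_CUBIC))
E
```

```text
(no output)
```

View pics/s4.png

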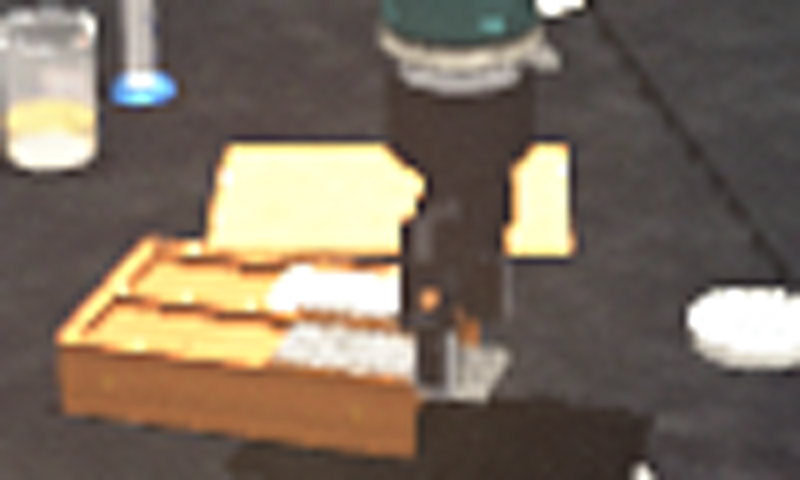

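The side crop shows the open fingers straddling the overhanging end. The near finger is at (435,365), just in front of the stand edge at (415,375), and the tile tip is at (505,360). Closing.

>>> play_rows --hand '[0.2, 0.3, 0.4, 0.5, 0.6, 0.7, 0.7, 0.7]' --pt "0 0 0" --pt "0 0 0" --pt "0 0 0" --pt "0 0 0" --pt "0 0 0" --pt "0 0 0" --pt "0 0 0" --pt "0 0 0" --twist '[0, 0, 0, 0, 0, 0, 0, 0]'

```text
clock: 13.28
ee_pos: [0.4401, 0.061, 0.2068]
eef_rot: [-3.14, 0.09, -0.002]
ft_force: [-1.0, -0.1, 7.6]
width: 0.563
grip_force: 60.2
```

>>> play_rows --hand '[0.7, 0.7, 0.7, 0.7, 0.7, 0.7, 0.7, 0.7]' --pt "0 0 0.2" --pt "0 0 0.4" --pt "0 0 0.6" --pt "0 0 0.8" --pt "0 0 0.8" --pt "0 0 0.6" --pt "0 0 0.3" --pt "0 0 0" --twist '[0, 0, 0, 0, 0, 0, 0, 0]'

```text
clock: 13.95
ee_pos: [0.4404, 0.061, 0.2816]
eef_rot: [-3.14, 0.09, -0.005]
ft_force: [-0.3, 0.0, -1.3]
width: 0.557
grip_force: 61.8
```

```bash
python3 - <<'E'
from h import *
import pickle
s=grab_frame("side");S=s["pixels"][130:190,200:300];T=grab_frame("top");pickle.dump((s,T),open("p5.pkl","wb"))
cv2.imwrite("pics/s5.png",cv2.resize(S,(800,480),interpolation=cv2.INTER_CUBIC))
E
```

```text
(no output)
```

View pics/s5.png

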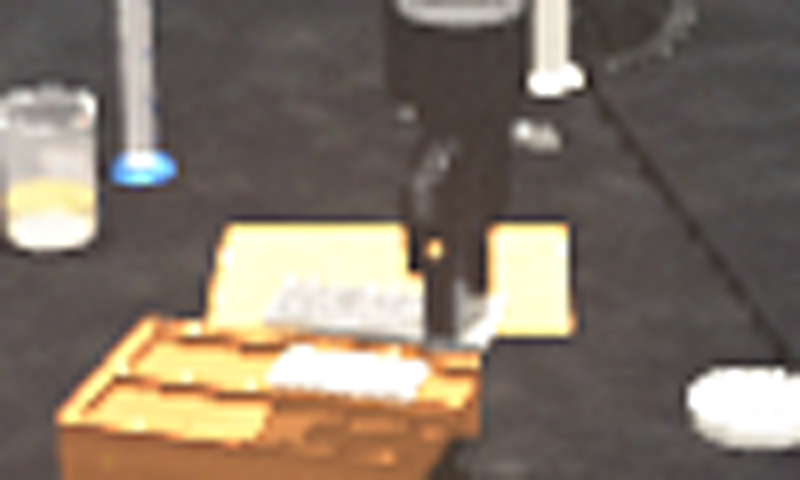

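The side crop shows the tile held level. It runs from (265,310) to (490,310), with the finger at (440,320) about 20 mm from its front end. Carrying it to the mat.

>>> play_rows --hand '[0.7, 0.7, 0.7, 0.7, 0.7, 0.7, 0.7, 0.7, 0.7, 0.7, 0.7, 0.7]' --pt "0.11 -0.48 0" --pt "0.22 -0.96 0" --pt "0.22 -0.96 0" --pt "0.22 -0.96 0" --pt "0.22 -0.96 0" --pt "0.22 -0.96 0" --pt "0.22 -0.96 0" --pt "0.22 -0.96 0" --pt "0.22 -0.96 0" --pt "0.22 -0.96 0" --pt "0.22 -0.96 0" --pt "0.22 -0.96 0" --twist '[0.1, 0.2, 0.2, 0.2, 0.2, 0.2, 0.2, 0.2, 0.2, 0.2, 0.2, 0.2]'

```text
clock: 15.05
ee_pos: [0.4902, -0.1606, 0.2788]
eef_rot: [-3.134, -0.2, 0.003]
ft_force: [0.7, -0.5, -1.5]
width: 0.562
grip_force: 61.8
```

>>> play_rows --hand '[0.7, 0.7, 0.7, 0.7, 0.7, 0.7, 0.7, 0.7, 0.7, 0.7, 0.7, 0.7]' --pt "0.22 -0.96 0" --pt "0.22 -0.96 0" --pt "0.22 -0.96 0" --pt "0.22 -0.96 0" --pt "0.11 -0.48 0" --pt "0 0 -0.6" --pt "0 0 -0.8" --pt "0 0 -0.8" --pt "0 0 -0.8" --pt "0 0 -0.8" --pt "0 0 0" --pt "0 0 0" --twist '[0.2, 0.2, 0.2, 0.2, 0.1, 0, 0, 0, 0, 0, 0, 0]'

```text
clock: 16.05
ee_pos: [0.5096, -0.2455, 0.2028]
eef_rot: [-3.124, -0.311, 0.005]
ft_force: [-0.5, -0.2, -1.5]
width: 0.559
grip_force: 62.1
```

>>> play_rows --hand '[0.7, 0.7, 0.7, 0.7, 0.7, 0.7]' --pt "0.06 -0.06 -0.5" --pt "0 0 -0.4" --pt "0 0 -0.2" --pt "0 0 -0.14" --pt "0 0 0" --pt "0 0 0" --twist '[0, 0, 0, 0, 0, 0]'

```text
clock: 16.55
ee_pos: [0.5115, -0.2474, 0.1793]
eef_rot: [-3.126, -0.312, 0.0]
ft_force: [-0.0, -0.1, -0.4]
width: 0.56
grip_force: 62.1
```

>>> play_rows --hand '[0.7, 0.7, 0.7]' --pt "0 0 -0.05" --pt "0 0 0" --pt "0 0 0" --twist '[0, 0, 0]'

```text
clock: 16.8
ee_pos: [0.5116, -0.2475, 0.1785]
eef_rot: [3.126, 0.312, 0.0]
ft_force: [-0.0, -0.3, -0.5]
width: 0.561
grip_force: 62.1
```

>>> play_rows --hand '[0.7, 0.7, 0.7]' --pt "0 0 -0.05" --pt "0 0 0" --pt "0 0 0" --twist '[0, 0, 0]'

```text
clock: 17.05
ee_pos: [0.5115, -0.2474, 0.1773]
eef_rot: [-3.126, -0.312, 0.0]
ft_force: [0.4, 0.1, -1.2]
width: 0.56
grip_force: 62.1
```

>>> play_rows --hand '[0.7, 0.7, 0.7]' --pt "0 0 -0.05" --pt "0 0 0" --pt "0 0 0" --twist '[0, 0, 0]'

```text
clock: 17.3
ee_pos: [0.5116, -0.2475, 0.1763]
eef_rot: [3.126, 0.312, 0.0]
ft_force: [-0.0, 0.1, -0.2]
width: 0.562
grip_force: 62.2
```

>>> play_rows --hand '[0.7, 0.7, 0.7]' --pt "0 0 -0.04" --pt "0 0 0" --pt "0 0 0" --twist '[0, 0, 0]'

```text
clock: 17.55
ee_pos: [0.5116, -0.2475, 0.1762]
eef_rot: [3.126, 0.312, 0.001]
ft_force: [-1.1, 0.3, 5.9]
width: 0.564
grip_force: 63.0
```

Contact with the mat. Releasing slowly, then backing straight up.

>>> play_rows --hand '[0.4, 0.3, 0.15, 0, 0, 0, 0]' --pt "0 0 0" --pt "0 0 0" --pt "0 0 0" --pt "0 0 0" --pt "0 0 0" --pt "0 0 0" --pt "0 0 0" --twist '[0, 0, 0, 0, 0, 0, 0]'

```text
clock: 18.13
ee_pos: [0.5115, -0.2474, 0.1754]
eef_rot: [-3.126, -0.312, 0.0]
ft_force: [0.2, -0.3, 0.7]
width: 0.999
grip_force: 0.0
```

>>> play_rows --hand '[0, 0, 0, 0, 0, 0, 0, 0, 0, 0, 0, 0]' --pt "0 0 0.3" --pt "0 0 0.6" --pt "0 0 1" --pt "0 0 1" --pt "0 0 1" --pt "0 0 1" --pt "0 0 1" --pt "0 0 1" --pt "-0.6 -1 0.5" --pt "-0.6 -1 0.5" --pt "-0.6 -1 0.5" --pt "-0.6 -1 0.5" --twist '[0, 0, 0, 0, 0, 0, 0, 0, 0, 0, 0, 0]'

```text
clock: 19.13
ee_pos: [0.4629, -0.3279, 0.3554]
eef_rot: [3.125, 0.313, 0.001]
ft_force: [0.1, -0.6, -0.2]
width: 1.004
grip_force: 0.0
```

>>> play_rows --hand '[0, 0, 0, 0, 0, 0, 0, 0, 0, 0, 0, 0]' --pt "-0.6 -1 0.3" --pt "-0.6 -1 0.3" --pt "-0.6 -1 0.3" --pt "-0.6 -1 0.3" --pt "-0.6 -1 0.3" --pt "-0.6 -1 0.3" --pt "-0.5 -1 0" --pt "-0.5 -1 0" --pt "-0.5 -1 0" --pt "-0.5 -1 0" --pt "0 0 0" --pt "0 0 0" --twist '[0, 0, 0, 0, 0, 0, 0, 0, 0, 0, 0, 0]'

```text
clock: 20.13
ee_pos: [0.3508, -0.5281, 0.3904]
eef_rot: [3.126, 0.309, 0.001]
ft_force: [-0.2, 0.5, -0.7]
width: 0.998
grip_force: 0.0
```

```bash
python3 - <<'E'
from h import *
T=grab_frame("top");s=grab_frame("side")
a=cv2.resize(T["pixels"][135:215,255:380],(700,448),interpolation=cv2.INTER_CUBIC)
b=cv2.resize(s["pixels"][155:190,205:295],(386,150),interpolation=cv2.INTER_CUBIC)
c=np.zeros((598,700,3),np.uint8);c[:448]=a;c[448:,:386]=b;cv2.imwrite("pics/end.png",c)
h=cv2.cvtColor(T["pixels"],cv2.COLOR_BGR2HSV);x0,y0,x1,y1=320,140,372,205
k=cv2.inRange(h[y0:y1,x0:x1],(0,0,120),(180,60,255))
c=max(cv2.findContours(k,cv2.RETR_EXTERNAL,cv2.CHAIN_APPROX_NONE)[0],key=cv2.contourArea)
r=cv2.minAreaRect(c);P=np.array([onz(T,*q,.011)[:2] for q in cv2.boxPoints(r)+[x0,y0]]);print(P.round(4).tolist(),P.mean(0))
print(sense()["ee_pos"])
E
```

```text
[[0.6046, -0.2024], [0.6174, -0.2525], [0.4979, -0.2771], [0.4855, -0.2275]] [ 0.55136275 -0.23986895]
[ 0.3516184  -0.52669892  0.39002064]
```

View pics/end.png

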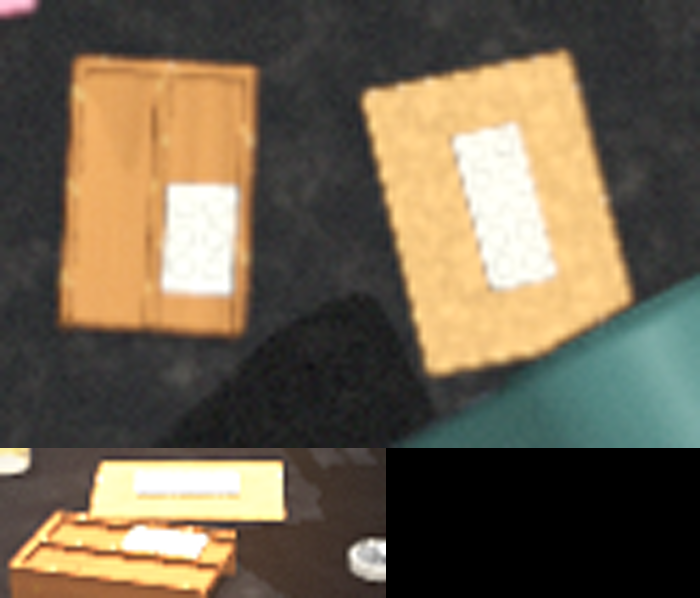

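The final picture shows the long tile flat on the mat, centred at (504,207) in the top crop, within about 2 mm of the middle and aligned with the mat. The short tile is still in its bay at (200,240).

```bash
python3 -c "
from cell import hand_in;print(hand_in())"
```

```text
the job is handed in; nothing more can be done
None
```

The long tile lies flat in the middle of the cork mat (about 2 mm off centre), lengthwise along it and released; the short tile was left in its bay, and the job was handed in at about 20 s.

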